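# Hold the lamp controller's enable key turned

### The arm

A 7-joint arm with a two-finger parallel gripper is mounted at the origin on the work surface. World frame = base frame: x ahead of the robot, y to its left, z up, the work surface at z = 0. Lengths are in m, angles in rad, forces in N, time in s.
With the tool pointing down it reaches from about 0.425 to 0.875 m from the base axis. Payload 4.7 kg.
Tool frame: the origin (TCP) lies at the very end of the fingers, on their centre line; the grasp point (between the pads) lies r.grasp_offset behind it (r.grasp_offset is the distance from the TCP to the grasp point, in m); x points along the fingers, y is the direction in which the jaws open and shut, and the axes are right-handed (so a half turn about x gives the same grasp; the last joint's range is limited). The gripper opens to 87 mm and grips with 3 to 60 N. Pads are 19 mm wide; open, the fingers measure 117 mm over their backs; the gripper's body (75 mm by 190 mm) begins 51 mm behind the grasp point.
Start: joints at [1.184, 0.321, -0.07, 1.45, 0.023, 1.371, -0.057], TCP at [0.254, -0.599, 0.223] pointing down, gripper open.
Joint ranges: [-2.86, 2.86], [-0.3, 2.09], [-1.38, 1.24], [0.06, 2.45], [-1.56, 4.7], [0.09, 2.05], [-2.69, 2.69]. Speed limits (rad/s): [2.57, 2.57, 3.14, 3.14, 3.14, 3.14, 3.14].

### API

Orientations are given as [roll, pitch, yaw] about the fixed x, y, z axes, in that order (R = Rz(yaw) Ry(pitch) Rx(roll)).
In Python, from plant import r gives the robot as it stands.
- The arm moves only by the shell command python3 -m pendant 'ROWS'. ROWS is JSON, a list of rows, each an object with "slide": the shift along the tool's x, y, z in m, a list of three; "yaw": the turn about the tool's x in degrees; "claw": the opening, from 0 (shut) to 1 (fully open). A call has 1 to 10 rows; each row is the pose to reach, as a shift and turn from the pose commanded when the call began, along the tool's axes at that moment; what a row does not reach only later rows make up. A row lasts 1/10 s, in which the tool goes at most 50 mm and 8.59 degrees, less where a joint would pass 70% of its speed; a pose out of reach is approached as far as the arm can. A call with a gripper value outside its range is refused whole. The fingers move at their own pace and stop on an object; the grip force is fixed at half the most. Time passes only in rows, so rows that repeat a pose let the fingers close. It gives the time, the measured TCP pose, the force and the opening at its end, in the units of the state.
- r.read_state(): the state, without advancing time (a new reading comes with each control period).
- r.camera(name): name is "scene" or "top"; returns a dict with "color" (384x512x3 uint8, red, green, blue), "depth" (384x512 float32, m along the optical axis (not along the pixel's ray), 0 where there is no reading), "mtx" (3x3 intrinsics, pixels), "T" (4x4, takes a point from camera to world coordinates). Camera axes: x right, y up, looking along -z (the intrinsics and any distortion apply to the point x, -y, -z); pixel columns grow to the right and rows downward; lengths in m; the calibration is good to about 2 mm. A picture is of the moment at which its call begins.
- r.finish_job(): hands the job in, once; it reports no verdict.
The state is a dict: "time_s": time; "qpos": joint angles; "joint_velocities": joint speeds; "joint_torque": joint torques, N m; "position": TCP position; "eef_rot": TCP orientation; "contact_force": force on the tool from outside, world axes, zero at the start; "torque": the same for the moment, N m; "opening": finger opening in m.
Only numpy, scipy, OpenCV 4.12 (cv2) and the standard library are available. Lean on these libraries where they do the work, as an engineer would, in place of code of your own. Each camera call takes 0.05 s, during which the arm holds its last target. There are 200 camera calls.

### The job

Take the yellow-headed key out of the key stand and push its blade down into the brass key cylinder on top of the white lamp controller; two pins in it stick, so rock the key a little clockwise and a little anticlockwise while easing it in, until its shoulder rests on the cylinder. Only once it is fully home, turn it a quarter turn clockwise (seen from above), and finish while still gripping it and holding it turned there, because the cylinder springs back if let go. Leave the blue and red keys in the stand and everything else on the bench where it is.

Things in the scene. Friction and masses are not known exactly. Their poses are not given: they have to be found in the camera images.
- key: The wanted key, yellow head, 42 to 84 g, upright in one of the stand's three slots. Origin at its shoulder on the key's axis: head above (+z), blade below. Head: upright plate 10 mm thick (x), 34 mm wide (y), from 6 to 38 mm above the origin. Dark shoulder 11 x 22 mm, 0 to 7 mm above the origin, rests on the stand's top.
- key_grip (a point): Point on the key's axis 24 mm above its shoulder, in the middle of the yellow head: pinch here from above, across the 10 mm thickness (key x).
- key_tip (a point): Lower end of the key's steel blade, 28 mm below the shoulder. The blade is 5 mm thick (x) and 12 mm wide (y); its last 2 mm are narrowed to 3.5 x 11 mm. It is symmetric and fits the keyway either way round (half a turn about z).
- key_blue: A different key of the same shape with a blue head, upright in another slot of the stand. Leave it there. Origin and axes as for the yellow key.
- key_red: A different key of the same shape with a red head, upright in another slot of the stand. Leave it there. Origin and axes as for the yellow key.
- key_stand: Fixed grey block 50 (x) x 180 (y) x 36 mm high with three key slots in a row along its y axis, 55 mm apart, the middle one at its centre; 32 mm deep, about 1 mm of play all round. Origin: centre of its underside.
- console: Fixed white lamp controller box, 180 (x) x 200 (y) x 85 mm high, origin at the centre of its underside. On its top, at x = -30, y = -30 mm, stands the key cylinder: a dark collar 43 mm across, 29 mm high, round a square brass plug 32 mm high. A white mark on the box at +y of the plug shows rest, a yellow one at +x the quarter turn.
- keyway (a point): Centre of the keyway's mouth, on top of the brass plug, 117 mm above the bench; turns with the plug, z up. Slot 6.4 mm along its x, 13.4 mm along its y, 32 mm deep. At rest its axes are the controller's. The key is fully home when its origin is here, shoulder on the plug, key x along slot x (either way round).
- pin_first (a point): In the keyway 10 mm below its mouth (fixed to the controller): here the first sticky pin stops the blade's tip. Pushing alone does not pass it. With the tip at least 6 mm inside, turning the plug 0.25 rad or more clockwise draws the pin back; it then stays back.
- pin_second (a point): In the keyway 18 mm below its mouth (fixed to the controller): here the second sticky pin stops the blade's tip. Turning the plug with the key 0.25 rad or more anticlockwise draws it back; it then stays back. Both pins may be freed in either order, before or after reaching them.
- lock (a joint): Angle of the brass plug in rad: 0 at rest, grows clockwise seen from above, stops at -0.45 and at 1.57 (a quarter turn). A weak spring (0.06 N m per rad) returns it to 0 when let go. The key turns about 0.1 to 0.15 rad in the slot before the plug follows, so turn the key that much further.
- dish: Closed round dish, 60 mm across, 15 mm high, origin at the centre of its underside. Bystander.
- tub: Low white jar with a red cap, 60 mm across, 80 mm high, origin at the centre of its underside. Bystander.
- pen_cup: Blue cup, 70 mm across, 90 mm high, origin at the centre of its underside. Bystander.

How it is judged:
On the way, in this order (a step that is already met when the one before it is completed fails the run):
1. the yellow key is lifted clear of the stand (height (world z) of key above 0.07 m and contact force between key and the fingers above 1 N), for 0.1 s.
2. the yellow key is fully home in the cylinder, not yet turned (z of key in the frame of keyway below 0.003 m and horizontal distance between key and keyway below 0.004 m and angle between key's own z axis and vertical below 0.12 rad and value of joint lock below 0.6 rad), for 0.1 s.
At the end, for the whole second after the job is handed in: The yellow key is fully in the cylinder (within 3 mm of home, 4 mm of centre, 7 degrees of upright), the plug turned at least 1.3 rad clockwise, the fingers gripping the key with over 2 N, the other keys in their slots (moved under 20 mm) and no other loose thing moved 30 mm (z of key in the frame of keyway below 0.003 m and horizontal distance between key and keyway below 0.004 m and angle between key's own z axis and vertical below 0.12 rad and value of joint lock above 1.3 rad and contact force between key and the fingers above 2 N and distance between each of key_blue, key_red and key_stand below 0.085 m and not (distance of dish from where it was at the start of the episode above 0.03 m) and not (distance of tub from where it was at the start of the episode above 0.03 m) and not (distance of pen_cup from where it was at the start of the episode above 0.03 m) and not (distance of key_blue from where it was at the start of the episode above 0.02 m) and not (distance of key_red from where it was at the start of the episode above 0.02 m)); the arm keeps its last pose, push and grip.
It fails at once if the plug is turned by more than 0.8 rad before the key is fully home (value of joint lock above 0.8 rad and z of key in the frame of keyway above 0.006 m).
It fails at once if another key is pulled from or knocked in the stand (distance of any of key_blue, key_red from where it was at the start of the episode above 0.02 m).
It fails at once if a bystander is pushed away (distance of any of dish, tub, pen_cup from where it was at the start of the episode above 0.03 m).
It also fails if it takes over 45 s, if anything falls off the work surface, if the arm or the gripper's body presses on something with over 40 N, if the wrist force passes 120 N, or if a joint passes its speed limit or range.

## Working session

There is one attempt and no reset: what is moved stays moved. The work goes in short steps, Python scripts to look and compute and a shell command to move; the robot and the scene stay as the last step left them, time stands still between calls to the robot, and variables do not carry over. Pictures are saved under pics/ and viewed, about 8 in all and at most 12, crops included, and the job is handed in when it is done.

```bash
ls; mkdir -p pics; python3 - <<'E'
from plant import r
import cv2, numpy as np
s=r.read_state(); print({k:np.round(v,3) for k,v in s.items()}, r.grasp_offset)
ims=[]
for n in("scene","top"):
    c=r.camera(n); np.savez(f"{n}0.npz",**c); ims.append(c["color"][:,:,::-1]); print(n,np.round(c["mtx"],1).tolist(),np.round(c["T"],3).tolist())
    cv2.imwrite(f"pics/{n}0.png",cv2.resize(ims[-1],(768,576)))
E
```

```text
pics
{'time_s': np.float64(0.0), 'qpos': array([ 1.184,  0.322, -0.07 ,  1.452,  0.023,  1.371, -0.057]), 'joint_velocities': array([-0.   , -0.001,  0.003,  0.   ,  0.   ,  0.   , -0.   ]), 'joint_torque': array([-1.0000e-03, -4.9129e+01, -4.0500e-01, -3.1253e+01, -6.4000e-02,
        4.4000e-02,  0.0000e+00]), 'position': array([ 0.253, -0.598,  0.221]), 'eef_rot': array([-1.514,  1.569,  2.029]), 'contact_force': array([-0.918, -0.792, -0.078]), 'torque': array([0.022, 0.065, 0.023]), 'opening': np.float64(0.087)} 0.0187
scene [[374.2, 0.0, 254.1], [0.0, 374.2, 199.8], [0.0, 0.0, 1.0]] [[-0.169, -0.745, 0.645, 1.071], [0.986, -0.13, 0.108, 0.116], [0.003, 0.654, 0.756, 0.751], [0.0, 0.0, 0.0, 1.0]]
top [[488.9, 0.0, 258.6], [0.0, 488.9, 192.8], [0.0, 0.0, 1.0]] [[0.001, 0.983, -0.185, 0.272], [-1.0, -0.001, -0.011, 0.016], [-0.011, 0.185, 0.983, 1.286], [0.0, 0.0, 0.0, 1.0]]
```

View pics/top0.png

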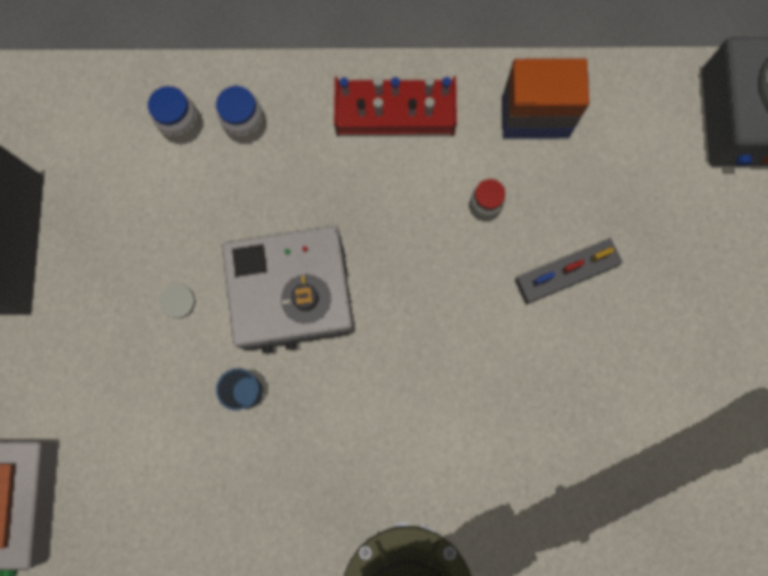

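View pics/scene0.png

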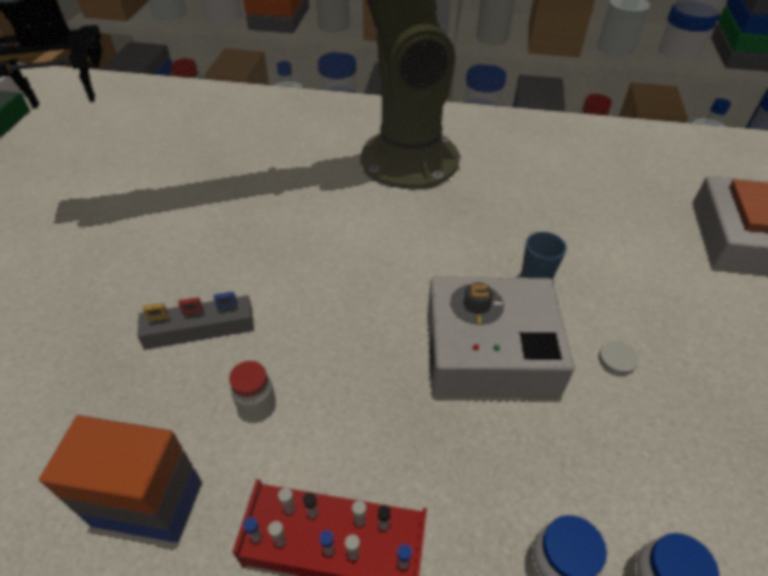

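The top view (768×576) shows the yellow key at about (604,253), the stand's row from (543,279) to (604,253), and the brass plug at (304,296). The white mark is left of the plug and the yellow one above it. The scene view agrees: yellow key at (155,312), plug at (479,293).

```bash
cat > h.py <<'E'
import numpy as np, cv2
def ray(c,uv,z):
    uv=np.atleast_2d(uv).astype(float); K=c["mtx"]; T=c["T"]
    d=np.c_[(uv[:,0]-K[0,2])/K[0,0],-(uv[:,1]-K[1,2])/K[1,1],-np.ones(len(uv))]@T[:3,:3].T
    return T[:3,3]+d*((z-T[2,3])/d[:,2])[:,None]
def cloud(c):
    v,u=np.mgrid[:384,:512]; K=c["mtx"]; d=c["depth"]
    p=np.stack([(u-K[0,2])/K[0,0]*d,-(v-K[1,2])/K[1,1]*d,-d],-1)
    return p@c["T"][:3,:3].T+c["T"][:3,3]
def near(m,uv,rad):
    v,u=np.nonzero(m); k=np.hypot(u-uv[0],v-uv[1])<rad
    return np.c_[u,v][k]
def masks(c):
    h=cv2.cvtColor(c["color"],cv2.COLOR_RGB2HSV); H,S,V=h[...,0],h[...,1],h[...,2]
    return dict(y=(H>12)&(H<35)&(S>110)&(V>60),r=((H<8)|(H>172))&(S>110)&(V>50),b=(H>100)&(H<130)&(S>110)&(V>40))
E
python3 - <<'E'
from h import *
for n,pk,pl in(("top",dict(y=(402,169),r=(382,177),b=(362,186)),(203,197)),("scene",dict(y=(104,208),r=(127,204),b=(150,200)),(319,195))):
    c=dict(np.load(n+"0.npz")); m=masks(c); P=cloud(c)
    for k,uv in pk.items():
        q=near(m[k],uv,12); w=P[q[:,1],q[:,0]]
        t=q[w[:,2]>0.066]
        rc=cv2.minAreaRect(q.astype(np.float32))
        print(n,k,len(q),len(t),"cloud med",np.round(np.median(w,0),4),"zmax",w[:,2].max().round(4),"ray@.074",np.round(ray(c,q.mean(0),0.074),4),"topray",np.round(ray(c,t.mean(0),0.074),4) if len(t) else '',rc)
    # console top
    z=P[...,2]; mm=((np.abs(z-0.085)<0.008)).astype(np.uint8)
    cs,_=cv2.findContours(mm,cv2.RETR_EXTERNAL,cv2.CHAIN_APPROX_NONE)
    b=[x for x in cs if cv2.pointPolygonTest(x,pl,False)>=0]
    if b:
        x=max(b,key=cv2.contourArea); w=ray(c,x[:,0],0.085)[:,:2]
        rc=cv2.minAreaRect((w*1000).astype(np.float32)); print("box",rc)
    q=near(np.abs(z-0.117)<0.006,pl,16); print("plug",len(q),np.round(P[q[:,1],q[:,0]].mean(0),4), np.round(ray(c,q.mean(0),0.115),4))
    q=near((z>0.1),pl,25); print("cyl rect",len(q),np.round(ray(c,q.mean(0),0.114),4), cv2.minEnclosingCircle((1000*ray(c,q,0.114)[:,:2]).astype(np.float32)))
    q=near(m["y"],pl,12); w=P[q[:,1],q[:,0]]
    for lab,s in(("brass",w[:,2]>.1),("mark",w[:,2]<.1)):
        if s.any(): print(lab,s.sum(),np.round(ray(c,q[s].mean(0),0.117 if lab=="brass" else .085),4))
    u,v=pl; cr=c["color"][v-30:v+30,u-35:u+35,::-1]
    u,v=pk["r"]; cr2=c["color"][v-30:v+30,u-35:u+35,::-1]
    cv2.imwrite(f"pics/crop_{n}.png",np.vstack([cv2.resize(x,None,fx=5,fy=5,interpolation=cv2.INTER_CUBIC) for x in(cr,cr2)]))
a,b=[cv2.imread(f"pics/crop_{n}.png") for n in("top","scene")]
cv2.imwrite("pics/crop.png",np.hstack([a,b]))
E
```

```text
top y 63 50 cloud med [ 0.5616 -0.3355  0.0721] zmax 1.2857 ray@.074 [[ 0.5613 -0.3347  0.074 ]] topray [[ 0.5629 -0.3363  0.074 ]] ((401.4309997558594, 168.8275909423828), (4.456687927246094, 15.041322708129883), 68.19859313964844)
top r 54 46 cloud med [ 0.5409 -0.284   0.0719] zmax 1.2857 ray@.074 [[ 0.5406 -0.2845  0.074 ]] topray [[ 0.5417 -0.2858  0.074 ]] ((382.1000671386719, 176.6999969482422), (4.0249223709106445, 13.86362075805664), 63.43495178222656)
top b 39 39 cloud med [ 0.52   -0.2353  0.0726] zmax 0.0797 ray@.074 [[ 0.5197 -0.2347  0.074 ]] topray [[ 0.5197 -0.2347  0.074 ]] ((362.9000244140625, 184.80003356933594), (3.130495071411133, 11.627553939819336), 63.43495178222656)
box ((506.4958190917969, 199.3594512939453), (179.5262908935547, 198.7762908935547), 9.03017807006836)
plug 188 [0.4824 0.1658 0.1145] [[0.4823 0.1658 0.115 ]]
cyl rect 249 [[0.4813 0.1651 0.114 ]] ((463.2279357910156, 167.02056884765625), 44.9949836730957)
brass 91 [[0.482  0.1656 0.117 ]]
mark 8 [[0.5127 0.1707 0.085 ]]
scene y 116 53 cloud med [ 0.5693 -0.3315  0.0639] zmax 0.0768 ray@.074 [[ 0
[... 223 characters left out ...]
 ray@.074 [[ 0.5572 -0.2753  0.074 ]] topray [[ 0.5496 -0.2813  0.074 ]] ((126.58109283447266, 203.98648071289062), (10.028338432312012, 14.302711486816406), 80.53767395019531)
scene b 24 24 cloud med [ 0.5272 -0.2326  0.0728] zmax 0.0756 ray@.074 [[ 0.5278 -0.2315  0.074 ]] topray [[ 0.5278 -0.2315  0.074 ]] ((148.88462829589844, 196.923095703125), (2.1572773456573486, 10.394155502319336), 78.69007110595703)
box ((513.4464721679688, 203.22976684570312), (183.3367919921875, 198.6386260986328), 8.986187934875488)
plug 205 [0.4875 0.1693 0.1155] [[0.4872 0.1694 0.115 ]]
cyl rect 279 [[0.4911 0.1688 0.114 ]] ((478.463134765625, 175.655029296875), 61.5908203125)
brass 76 [[0.4858 0.1682 0.117 ]]
```

View pics/crop.png

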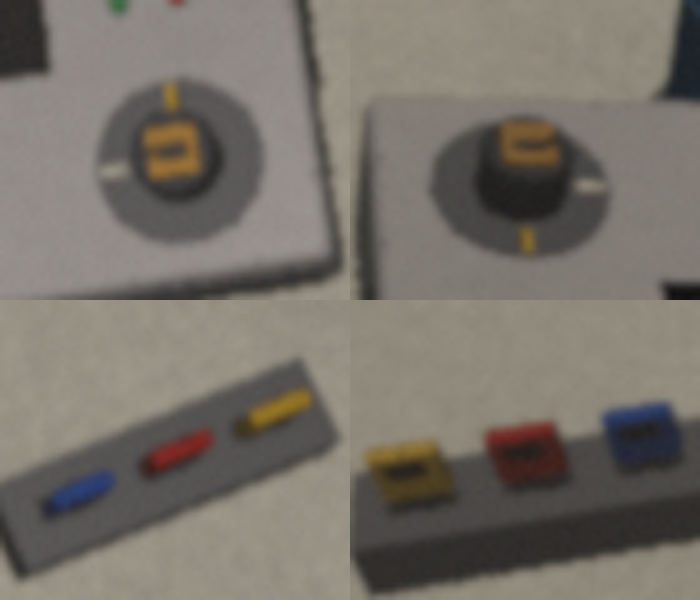

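The crops show the plug's slot at rest, with the brass at (173,150) in the top crop. The white mark lies at +y and the yellow at +x, and three upright heads stand in a straight row. From the top camera:
- **Console:** yaw is 9.0° and the marks agree at 9.4°. The box measures 179.5 × 198.8 mm, and the keyway comes out near (0.482, 0.165).
- **Keys:** the spacing is 55 mm and the stand yaw is 23°.

The scene camera is offset by about 4–7 mm, so I'll use the mean for the approach and fit the key to the plug with relative views.

```bash
cat > go.py <<'E'
import numpy as np
from scipy.spatial.transform import Rotation as Ro
from plant import r
def st():
    s=r.read_state(); R=Ro.from_euler("xyz",s["eef_rot"]).as_matrix()
    print("t",round(float(s["time_s"]),2),"pos",np.round(s["position"],4),"jaw deg",np.degrees(np.arctan2(R[1,1],R[0,1])).round(2),"xaxis",np.round(R[:,0],3),"F",np.round(s["contact_force"],1),"M",np.round(s["torque"],2),"open",round(float(s["opening"]),4),"q",np.round(s["qpos"],2))
    return s,R
def to(target,jaw):
    s,R=st(); d=R.T@(np.array(target)-s["position"])
    j=np.degrees(np.arctan2(R[1,1],R[0,1])); y=-(jaw-j); 
    print("slide mm",np.round(d*1000,1),"yaw",round((y+90)%180-90,2),"or +-180")
E
python3 -c "
from go import *
to((0.566,-0.334,0.15),23)"
```

```text
t 0.1 pos [ 0.2534 -0.5981  0.2216] jaw deg -67.03 xaxis [-0.001  0.002 -1.   ] F [ 0.5  0.8 -0.3] M [-0.01  0.01  0.02] open 0.0873 q [ 1.18  0.32 -0.07  1.45  0.02  1.37 -0.06]
slide mm [  71.8 -121.  -390.9] yaw 89.97 or +-180
```

```bash
python3 -m pendant '[{"slide":[0.03,-0.12,-0.39],"yaw":-80,"claw":1},{"slide":[0.03,-0.12,-0.39],"yaw":-80,"claw":1},{"slide":[0.03,-0.12,-0.39],"yaw":-80,"claw":1},{"slide":[0.03,-0.12,-0.39],"yaw":-80,"claw":1},{"slide":[0.03,-0.12,-0.39],"yaw":-80,"claw":1},{"slide":[0.03,-0.12,-0.39],"yaw":-80,"claw":1},{"slide":[0.03,-0.12,-0.39],"yaw":-80,"claw":1},{"slide":[0.03,-0.12,-0.39],"yaw":-80,"claw":1},{"slide":[0.03,-0.12,-0.39],"yaw":-80,"claw":1},{"slide":[0.03,-0.12,-0.39],"yaw":-80,"claw":1}]'
python3 -c "
from go import *
to((0.566,-0.334,0.11),23)"
```

```text
time_s: 1.1
position: [0.5681, -0.3317, 0.1915]
eef_rot: [2.97, 1.568, 1.636]
contact_force: [-0.8, -0.3, -0.0]
opening: 0.0871
t 1.1 pos [ 0.5681 -0.3317  0.1915] jaw deg 13.57 xaxis [-0.     0.003 -1.   ] F [-0.8 -0.3 -0. ] M [-0.06 -0.11  0.03] open 0.0871 q [ 0.83  0.39 -0.45  1.46  0.17  1.34  0.61]
slide mm [81.5 -2.7  2. ] yaw -9.43 or +-180
```

```bash
python3 -m pendant '[{"slide":[0.04,-0.003,0.002],"yaw":-8.5,"claw":1},{"slide":[0.08,-0.003,0.002],"yaw":-9.4,"claw":1},{"slide":[0.08,-0.003,0.002],"yaw":-9.4,"claw":1},{"slide":[0.08,-0.003,0.002],"yaw":-9.4,"claw":1}]'
python3 - <<'E'
from go import *; import cv2
to((0.566,-0.334,0.0413),23)
c=r.camera("scene"); np.savez("s1.npz",**c); d=r.camera("top"); np.savez("t1.npz",**d)
cr=lambda c,u,v:cv2.resize(c["color"][v-50:v+50,u-60:u+60,::-1],None,fx=4,fy=4,interpolation=cv2.INTER_CUBIC)
cv2.imwrite("pics/s1.png",np.vstack([cr(c,105,190)]))
E
```

```text
time_s: 1.5
position: [0.563, -0.3383, 0.1123]
eef_rot: [-2.616, 1.569, 2.486]
contact_force: [0.0, 0.2, 0.7]
opening: 0.0871
t 1.5 pos [ 0.563  -0.3383  0.1123] jaw deg 22.33 xaxis [-0.001  0.001 -1.   ] F [0.  0.2 0.7] M [ 0.02 -0.15 -0.  ] open 0.0871 q [ 0.85  0.45 -0.46  1.55  0.21  1.2   0.75]
slide mm [71.   4.5 -2.7] yaw -0.67 or +-180
```

View pics/s1.png

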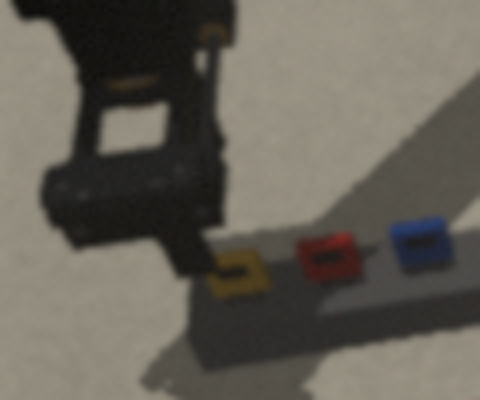

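The finger hangs left of the yellow head; its front tip is near crop (198,274) and the head centre near (238,272). I'll check it against the expected finger position.

```bash
python3 - <<'E'
from h import *
c=dict(np.load("s1.npz")); P=cloud(c)
print("front fingertip ray z=.112",ray(c,[(45+198/4,140+270/4)],0.112), "expect",0.563+0.05*np.cos(.39),-0.3383+0.05*np.sin(.39))
v,u=np.mgrid[:384,:512]
m=(np.hypot(u-90,v-195)<45)&(P[...,2]>.108)&(P[...,2]<.122)&(c["color"].max(-1)<70)
q=P[m]; print(m.sum()); 
a=np.radians(22.3); ex=np.array([np.cos(a),np.sin(a)]); ey=np.array([-np.sin(a),np.cos(a)])
d=q[:,:2]-[0.563,-0.3383]; print(np.percentile(d@ex,[2,50,98]),np.percentile(d@ey,[2,50,98]))
E
```

```text
front fingertip ray z=.112 [[ 0.60845354 -0.31933784  0.112     ]] expect 0.6092454529928656 -0.3192905792438419
32
[-0.04492531  0.05246433  0.05385929] [-0.00926242  0.00246265  0.01214214]
```

Scene camera and robot agree within about 1–2 mm, so I'll aim at (0.568, -0.332) and descend.

```bash
python3 -c "
from go import *
to((0.568,-0.332,0.0413),23)"
python3 -m pendant '[{"slide":[0.0,0.007,-0.003],"yaw":-0.7,"claw":1},{"slide":[0.03,0.007,-0.003],"yaw":-0.7,"claw":1},{"slide":[0.07,0.007,-0.003],"yaw":-0.7,"claw":1},{"slide":[0.07,0.007,-0.003],"yaw":-0.7,"claw":1},{"slide":[0.07,0.007,-0.003],"yaw":-0.7,"claw":1}]'
python3 - <<'E'
from go import *
to((0.568,-0.332,0.0413),23)
E
```

```text
t 1.6 pos [ 0.5648 -0.339   0.115 ] jaw deg 22.34 xaxis [ 0.003 -0.002 -1.   ] F [ 0.9 -0.1  0.6] M [ 0.02 -0.14  0.01] open 0.0868 q [ 0.85  0.44 -0.46  1.55  0.21  1.2   0.75]
slide mm [73.7  5.4 -5.5] yaw -0.66 or +-180
time_s: 2.1
position: [0.5693, -0.3328, 0.0436]
eef_rot: [1.268, 1.57, 0.1]
contact_force: [0.9, -0.7, 1.3]
opening: 0.0868
t 2.1 pos [ 0.5693 -0.3328  0.0436] jaw deg 23.1 xaxis [ 0.  0. -1.] F [ 0.9 -0.7  1.3] M [-0.01 -0.17 -0.  ] open 0.0868 q [ 0.83  0.52 -0.45  1.6   0.24  1.08  0.72]
slide mm [ 2.3 -0.9 -1.2] yaw 0.1 or +-180
```

```bash
python3 -m pendant '[{"slide":[0.002,0,0],"yaw":0,"claw":0},{"slide":[0.002,0,0],"yaw":0,"claw":0},{"slide":[0.002,0,0],"yaw":0,"claw":0},{"slide":[0.002,0,0],"yaw":0,"claw":0},{"slide":[0.002,0,0],"yaw":0,"claw":0},{"slide":[0.002,0,0],"yaw":0,"claw":0},{"slide":[0.002,0,0],"yaw":0,"claw":0},{"slide":[0.002,0,0],"yaw":0,"claw":0}]'
python3 - <<'E'
from go import *
s,R=st(); print("F tool",np.round(R.T@s["contact_force"],1))
E
```

```text
time_s: 2.9
position: [0.5687, -0.333, 0.0405]
eef_rot: [-1.877, 1.571, -3.045]
contact_force: [0.5, -0.3, -0.6]
opening: 0.0311
t 2.9 pos [ 0.5687 -0.333   0.0405] jaw deg 23.07 xaxis [-0. -0. -1.] F [ 0.5 -0.3 -0.6] M [-0.03 -0.12 -0.06] open 0.0311 q [ 0.83  0.52 -0.45  1.6   0.25  1.07  0.72]
F tool [0.6 0.3 0.5]
```

```bash
python3 -m pendant '[{"slide":[0,0,0],"yaw":0,"claw":0},{"slide":[0,0,0],"yaw":0,"claw":0},{"slide":[0,0,0],"yaw":0,"claw":0},{"slide":[0,0,0],"yaw":0,"claw":0},{"slide":[0,0,0],"yaw":0,"claw":0},{"slide":[0,0,0],"yaw":0,"claw":0}]'
python3 - <<'E'
from go import *
s,R=st(); print("F tool",np.round(R.T@s["contact_force"],1),R.T@s["torque"])
E
```

```text
time_s: 3.5
position: [0.5665, -0.3341, 0.0405]
eef_rot: [-1.812, 1.567, -2.981]
contact_force: [-5.4, -0.7, 3.7]
opening: 0.0097
t 3.5 pos [ 0.5665 -0.3341  0.0405] jaw deg 23.0 xaxis [-0.004 -0.001 -1.   ] F [-5.4 -0.7  3.7] M [-0.11  1.07 -0.03] open 0.0097 q [ 0.83  0.52 -0.45  1.6   0.25  1.08  0.72]
F tool [-3.7 -5.3 -1.5] [ 0.03223444  0.31900849 -1.02793704]
```

```bash
python3 -m pendant '[{"slide":[0,-0.0015,0],"yaw":0,"claw":0},{"slide":[-0.01,-0.0015,0],"yaw":0,"claw":0},{"slide":[-0.025,-0.0015,0],"yaw":0,"claw":0},{"slide":[-0.04,-0.0015,0],"yaw":0,"claw":0},{"slide":[-0.07,-0.0015,0],"yaw":0,"claw":0},{"slide":[-0.11,-0.0015,0],"yaw":0,"claw":0},{"slide":[-0.15,-0.0015,0],"yaw":0,"claw":0},{"slide":[-0.15,-0.0015,0],"yaw":0,"claw":0},{"slide":[-0.15,-0.0015,0],"yaw":0,"claw":0}]'
python3 - <<'E'
from go import *; import cv2
to((0.484,0.167,0.19),9)
c=r.camera("scene"); np.savez("s2.npz",**c)
cv2.imwrite("pics/s2.png",cv2.resize(c["color"][100:260,20:220,::-1],None,fx=4,fy=3.75,interpolation=cv2.INTER_CUBIC))
E
```

```text
time_s: 4.4
position: [0.569, -0.3335, 0.1936]
eef_rot: [0.71, 1.566, -0.458]
contact_force: [-0.2, 1.0, -1.1]
opening: 0.0098
t 4.4 pos [ 0.569  -0.3335  0.1936] jaw deg 23.11 xaxis [ 0.005 -0.002 -1.   ] F [-0.2  1.  -1.1] M [ 0.   -0.02 -0.02] open 0.0098 q [ 0.85  0.39 -0.48  1.46  0.18  1.33  0.77]
slide mm [   2.   118.3 -493.7] yaw 14.11 or +-180
```

View pics/s2.png

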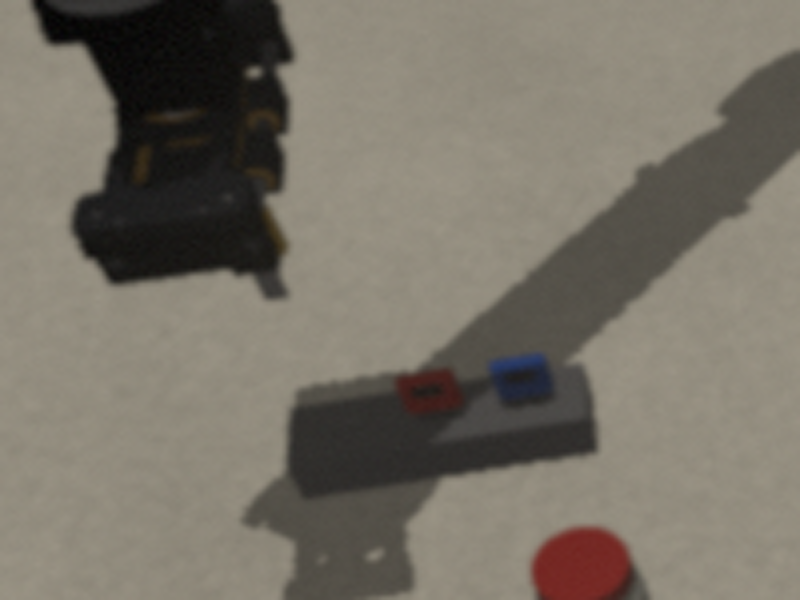

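The yellow key is in the gripper and lifted clear, with the blade at (270,280). Red and blue remain in the stand. Next I carry it to above the plug.

```bash
python3 -m pendant '[{"slide":[0,0.118,-0.494],"yaw":14,"claw":0},{"slide":[0,0.118,-0.494],"yaw":14,"claw":0},{"slide":[0,0.118,-0.494],"yaw":14,"claw":0},{"slide":[0,0.118,-0.494],"yaw":14,"claw":0},{"slide":[0,0.118,-0.494],"yaw":14,"claw":0},{"slide":[0,0.118,-0.494],"yaw":14,"claw":0},{"slide":[0,0.118,-0.494],"yaw":14,"claw":0},{"slide":[0,0.118,-0.494],"yaw":14,"claw":0},{"slide":[0,0.118,-0.494],"yaw":14,"claw":0},{"slide":[0,0.118,-0.494],"yaw":14,"claw":0}]'
python3 -c "
from go import *
to((0.484,0.167,0.19),9)"
```

```text
time_s: 5.45
position: [0.4822, 0.161, 0.1895]
eef_rot: [-1.29, 1.569, -2.703]
contact_force: [-0.0, 0.3, -0.7]
opening: 0.0098
t 5.45 pos [0.4822 0.161  0.1895] jaw deg 9.06 xaxis [-0.001 -0.001 -1.   ] F [-0.   0.3 -0.7] M [ 0.1  -0.17 -0.02] open 0.0098 q [ 0.39  0.09 -0.8   1.82  0.07  1.26 -0.27]
slide mm [-0.5  2.8 -5.6] yaw 0.06 or +-180
```

```bash
python3 -m pendant '[{"slide":[0.0,0.003,-0.005],"yaw":0,"claw":0},{"slide":[0.025,0.003,-0.005],"yaw":0,"claw":0},{"slide":[0.025,0.003,-0.005],"yaw":0,"claw":0},{"slide":[0.025,0.003,-0.005],"yaw":0,"claw":0}]'
python3 - <<'E'
from go import *; import cv2
from h import *
to((0.484,0.167,0.16),9)
c=r.camera("scene"); np.savez("s3.npz",**c); d=r.camera("top"); np.savez("t3.npz",**d)
cv2.imwrite("pics/s3.png",cv2.resize(c["color"][150:225,270:370,::-1],None,fx=8,fy=8,interpolation=cv2.INTER_CUBIC))
for x,n in((c,"scene"),(d,"top")):
    m=masks(x)["y"]; k,lab,stt,cen=cv2.connectedComponentsWithStats(m.astype(np.uint8))
    print(n,[(stt[i].tolist(),cen[i].round(1).tolist()) for i in range(1,k) if stt[i,4]>3 and abs(cen[i][0]-(319 if n=="scene" else 203))<40])
E
```

```text
time_s: 5.85
position: [0.4851, 0.164, 0.1647]
eef_rot: [-1.599, 1.568, -3.012]
contact_force: [0.3, -0.1, -0.2]
opening: 0.0098
t 5.85 pos [0.4851 0.164  0.1647] jaw deg 9.03 xaxis [-0.003 -0.    -1.   ] F [ 0.3 -0.1 -0.2] M [ 0.01 -0.13  0.02] open 0.0098 q [ 0.38  0.13 -0.8   1.84  0.1   1.22 -0.3 ]
slide mm [ 4.7 -0.6 -3.2] yaw 0.03 or +-180
scene [([311, 160, 4, 2, 5], [312.8, 160.6]), ([314, 190, 11, 8, 65], [318.9, 193.5]), ([318, 211, 3, 5, 12], [318.9, 212.8])]
top []
```

View pics/s3.png

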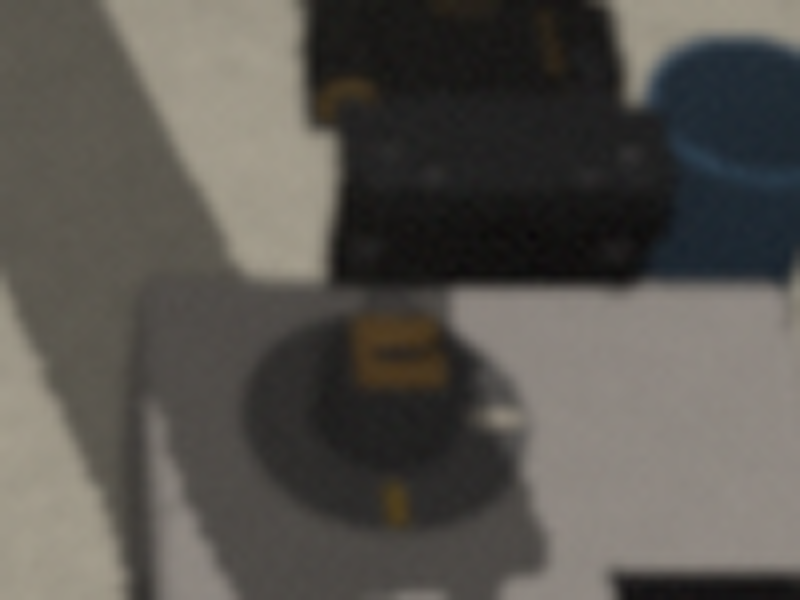

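```bash
cat >> h.py <<'E'
def proj(c,p):
    q=(np.atleast_2d(p)-c["T"][:3,3])@c["T"][:3,:3]
    return np.c_[c["mtx"][0,2]+c["mtx"][0,0]*q[:,0]/-q[:,2],c["mtx"][1,2]-c["mtx"][1,1]*q[:,1]/-q[:,2]]
E
python3 - <<'E'
from h import *
c=dict(np.load("s3.npz"))
a=np.radians(9); ex=np.array([np.cos(a),np.sin(a),0]); ey=np.array([-np.sin(a),np.cos(a),0])
t=np.array([.485,.1645,.1635])
P={"finger front L/R":[t+.02*ex+s*.0095*ey for s in(-1,1)],"shoulder bot":[t+[0,0,-.0053]+.0055*ex+s*.011*ey for s in(-1,1)],"tip":[t+[0,0,-.0333]+.002*ex+s*.0055*ey for s in(-1,1)],"keyway(.4855,.1675)":[[.4855,.1675,.117]]}
for k,p in P.items(): print(k,proj(c,p).round(1).tolist())
g=cv2.cvtColor(c["color"],cv2.COLOR_RGB2GRAY)
print("     ",list(range(308,334)))
for v in range(178,202): print(v,g[v,308:334].tolist())
E
```

```text
finger front L/R [[316.8, 185.5], [325.6, 185.6]]
shoulder bot [[315.1, 182.3], [325.2, 182.4]]
tip [[315.8, 189.7], [320.7, 189.8]]
keyway(.4855,.1675) [[318.7, 193.4]]
      [308, 309, 310, 311, 312, 313, 314, 315, 316, 317, 318, 319, 320, 321, 322, 323, 324, 325, 326, 327, 328, 329, 330, 331, 332, 333]
178 [154, 149, 127, 84, 40, 22, 24, 19, 20, 23, 19, 20, 21, 24, 17, 21, 22, 19, 18, 20, 19, 20, 18, 16, 15, 19]
179 [155, 147, 121, 73, 34, 24, 27, 26, 25, 24, 20, 22, 18, 19, 19, 20, 20, 18, 19, 17, 17, 19, 13, 18, 14, 15]
180 [153, 145, 118, 64, 26, 25, 30, 31, 32, 28, 24, 19, 21, 20, 18, 19, 17, 21, 20, 20, 19, 20, 18, 19, 21, 19]
181 [152, 143, 114, 62, 26, 26, 29, 33, 33, 27, 22, 20, 18, 20, 19, 21, 18, 20, 16, 18, 15, 18, 18, 17, 16, 18]
182 [153, 140, 108, 57, 22, 24, 28, 27, 28, 22, 20, 20, 21, 17, 19, 18, 19, 18, 20, 18, 20, 18, 16, 18, 15, 16]
183 [150, 139, 109, 59, 23, 22, 24, 24, 25, 20, 20, 21, 21, 21, 22, 17, 21, 19, 21, 14, 16, 19, 19, 16, 20, 19]
184 [132, 126, 101, 55, 26, 25, 25, 24, 24, 22, 19, 21, 21, 23, 23, 23, 20, 19, 17, 22, 21, 22, 22, 21, 22, 21]
185 [103,
[... 1209 characters left out ...]
52, 47, 35, 33, 39, 51, 73, 97, 118, 130]
196 [43, 39, 35, 32, 31, 38, 45, 54, 58, 58, 58, 58, 57, 59, 58, 57, 56, 49, 38, 33, 39, 54, 71, 83, 102, 119]
197 [44, 39, 33, 30, 34, 37, 43, 51, 53, 55, 56, 55, 56, 54, 55, 54, 54, 47, 36, 33, 40, 55, 72, 78, 86, 99]
198 [41, 39, 34, 32, 31, 34, 38, 41, 46, 46, 45, 47, 47, 43, 44, 44, 44, 41, 35, 34, 41, 51, 64, 74, 77, 88]
199 [42, 39, 30, 32, 32, 34, 33, 37, 36, 36, 35, 36, 38, 36, 35, 38, 35, 38, 33, 33, 36, 49, 62, 75, 77, 81]
200 [42, 36, 29, 31, 32, 31, 33, 33, 33, 34, 33, 33, 34, 34, 36, 32, 33, 32, 32, 36, 42, 54, 66, 84, 92, 91]
201 [39, 33, 33, 30, 32, 33, 33, 33, 33, 35, 33, 35, 31, 31, 34, 35, 32, 32, 33, 38, 49, 67, 84, 108, 122, 120]
```

The blade shows at columns 316–321 (rows 186–188), which matches the prediction from the robot pose. The slot and brass are centred near column 319.5, row 193.6, so the plug sits at about (0.486, 0.169) in the robot frame. I'll shift about 5 mm in +y and descend onto it.

```bash
python3 -m pendant '[{"slide":[0,0.0015,-0.005],"yaw":0,"claw":0},{"slide":[0.004,0.0015,-0.005],"yaw":0,"claw":0},{"slide":[0.008,0.0015,-0.005],"yaw":0,"claw":0},{"slide":[0.012,0.0015,-0.005],"yaw":0,"claw":0},{"slide":[0.015,0.0015,-0.005],"yaw":0,"claw":0},{"slide":[0.017,0.0015,-0.005],"yaw":0,"claw":0},{"slide":[0.017,0.0015,-0.005],"yaw":0,"claw":0}]'
cat >> go.py <<'E'
def ft():
    s,R=st(); print("Ftool",np.round(R.T@s["contact_force"],1),"Mtool",np.round(R.T@s["torque"],2))
E
python3 -c "
from go import *
ft()"
```

```text
time_s: 6.65
position: [0.4866, 0.1699, 0.1491]
eef_rot: [-0.247, 1.57, -1.66]
contact_force: [-1.2, -1.4, 4.0]
opening: 0.0102
t 6.65 pos [0.4866 0.1699 0.1491] jaw deg 9.06 xaxis [-0.    -0.001 -1.   ] F [-1.2 -1.4  4. ] M [-0.26  0.35  0.01] open 0.0102 q [ 0.36  0.15 -0.8   1.85  0.12  1.19 -0.32]
Ftool [-4.  -1.4  1.2] Mtool [-0.01 -0.2  -0.39]
```

```bash
python3 -m pendant '[{"slide":[0.001,0,0.001],"yaw":0,"claw":0},{"slide":[0.001,0,0.002],"yaw":0,"claw":0},{"slide":[0.001,0,0.002],"yaw":0,"claw":0}]'
python3 -c "
from go import *
ft()"
python3 -m pendant '[{"slide":[0,-0.0015,0],"yaw":0,"claw":0},{"slide":[0,-0.0015,0],"yaw":0,"claw":0}]'
python3 -c "
from go import *
ft()"
```

```text
time_s: 6.95
position: [0.4869, 0.1694, 0.1489]
eef_rot: [2.646, 1.569, 1.234]
contact_force: [-2.5, 1.1, 7.5]
opening: 0.0103
t 6.95 pos [0.4869 0.1694 0.1489] jaw deg 9.1 xaxis [ 0.001  0.001 -1.   ] F [-2.5  1.1  7.5] M [ 0.3   0.77 -0.03] open 0.0103 q [ 0.36  0.15 -0.8   1.85  0.12  1.18 -0.32]
Ftool [-7.5 -2.3 -1.5] Mtool [ 0.03  0.41 -0.71]
time_s: 7.15
position: [0.4863, 0.1691, 0.149]
eef_rot: [1.94, 1.568, 0.528]
contact_force: [-0.1, 0.9, 6.4]
opening: 0.01
t 7.15 pos [0.4863 0.1691 0.149 ] jaw deg 9.1 xaxis [ 0.003  0.002 -1.   ] F [-0.1  0.9  6.4] M [0.41 0.02 0.02] open 0.01 q [ 0.37  0.15 -0.8   1.86  0.11  1.18 -0.32]
Ftool [-6.4  0.1 -0.9] Mtool [-0.02  0.41  0.04]
```

```bash
python3 - <<'E'
from go import *; import cv2
from h import *
c=r.camera("scene"); np.savez("s4.npz",**c)
cv2.imwrite("pics/s4.png",cv2.resize(c["color"][178:212,300:340,::-1],None,fx=18,fy=17,interpolation=cv2.INTER_CUBIC)*1)
print(proj(c,[[.4863,.1691,.117]]))
g=c["color"]
for v in range(184,202): print(v,[tuple(x) for x in []],g[v,310:330,0].tolist())
E
```

```text
[[319.419353   193.71087524]]
184 [] [137, 130, 108, 62, 26, 23, 23, 24, 21, 22, 23, 23, 21, 23, 19, 23, 20, 14, 20, 21]
185 [] [105, 99, 82, 47, 26, 22, 23, 23, 27, 22, 23, 21, 19, 19, 16, 18, 21, 22, 20, 19]
186 [] [80, 78, 61, 35, 24, 24, 30, 32, 32, 25, 26, 22, 19, 18, 20, 20, 20, 19, 18, 20]
187 [] [76, 69, 53, 33, 23, 28, 31, 34, 33, 26, 22, 20, 21, 21, 18, 21, 20, 19, 19, 20]
188 [] [75, 65, 46, 29, 24, 26, 30, 32, 31, 24, 22, 16, 21, 23, 21, 21, 18, 23, 15, 21]
189 [] [67, 56, 42, 27, 19, 23, 25, 26, 25, 20, 20, 20, 23, 20, 18, 20, 20, 20, 16, 19]
190 [] [54, 46, 35, 25, 25, 25, 26, 25, 20, 23, 21, 21, 22, 21, 19, 21, 18, 19, 22, 20]
191 [] [45, 41, 34, 29, 33, 38, 40, 34, 31, 29, 31, 30, 31, 28, 26, 22, 21, 24, 27, 36]
192 [] [41, 36, 33, 39, 50, 60, 59, 53, 49, 48, 49, 47, 46, 41, 36, 33, 32, 34, 45, 60]
193 [] [39, 35, 36, 41, 58, 66, 66, 56, 57, 56, 57, 57, 53, 47, 43, 37, 35, 38, 46, 62]
194 [] [36, 35, 35, 42, 57, 69, 67, 63, 60, 60, 59, 57, 57, 57, 56, 47, 36, 35, 41, 51]
195 [] [36, 34, 34, 40, 57, 70, 71, 71, 71, 68, 69, 66, 69, 69, 66, 56, 39, 33, 38, 43]
196 [] [35, 34, 34, 41, 54, 68, 74, 74, 75, 74, 74, 74, 74, 73, 69, 58, 39, 34, 35, 42]
197 [] [35, 32, 34, 39, 50, 63, 69, 70, 72, 71, 71, 68, 69, 71, 64, 56, 41, 34, 38, 42]
198 [] [32, 29, 32, 36, 42, 49, 53, 53, 52, 54, 54, 55, 52, 53, 51, 44, 39, 36, 38, 43]
199 [] [33, 29, 35, 36, 35, 38, 39, 38, 39, 37, 40, 38, 39, 39, 40, 36, 35, 35, 40, 44]
200 [] [32, 31, 31, 35, 33, 36, 35, 34, 37, 34, 33, 33, 33, 33, 32, 31, 32, 36, 45, 52]
201 [] [32, 33, 33, 35, 35, 32, 34, 35, 37, 34, 33, 34, 32, 32, 35, 32, 33, 39, 53, 67]
```

View pics/s4.png

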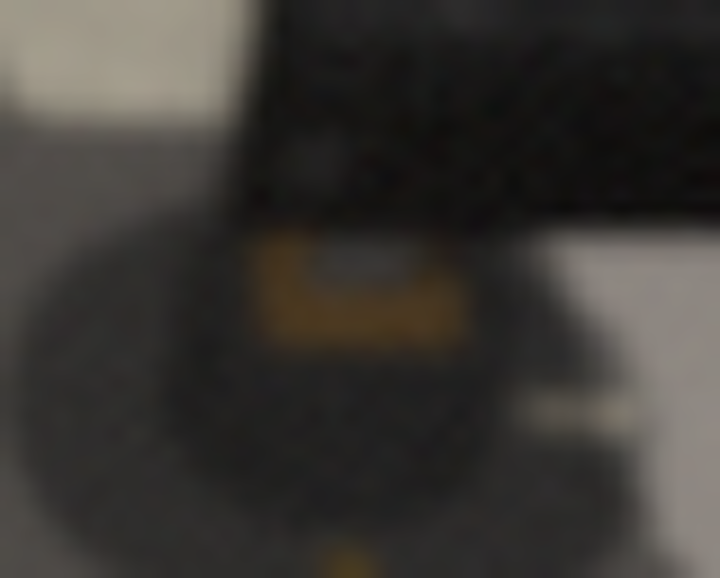

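The blade sits on the brass and fills the slot's place, at about crop x 305–420 and y 235–280. I'll compare its saturation profile with the empty slot to get sub-millimetre offsets.

```bash
python3 - <<'E'
from h import *
for f in("scene0","s3","s4"):
    g=np.load(f+".npz")["color"].astype(int); print(f,"ratio B/R*100, cols 312-327")
    for v in range(189,199): print(v,(100*g[v,312:328,2]//np.maximum(g[v,312:328,0],1)).tolist())
E
```

```text
scene0 ratio B/R*100, cols 312-327
189 [91, 86, 74, 65, 61, 59, 58, 58, 60, 62, 65, 69, 78, 88, 91, 91]
190 [90, 75, 55, 46, 44, 44, 44, 43, 43, 44, 47, 52, 64, 85, 90, 90]
191 [91, 68, 49, 42, 41, 41, 41, 41, 40, 41, 42, 43, 54, 79, 91, 90]
192 [94, 73, 47, 43, 42, 44, 45, 45, 43, 45, 44, 45, 55, 79, 91, 92]
193 [92, 73, 50, 43, 47, 56, 58, 60, 60, 59, 54, 50, 57, 73, 87, 92]
194 [94, 76, 52, 43, 46, 56, 62, 62, 63, 62, 53, 47, 48, 62, 84, 98]
195 [96, 82, 55, 44, 43, 45, 45, 45, 46, 44, 43, 42, 43, 56, 79, 96]
196 [94, 84, 60, 45, 41, 41, 42, 42, 41, 41, 41, 39, 43, 53, 77, 94]
197 [95, 90, 70, 51, 46, 46, 47, 45, 45, 44, 45, 45, 46, 58, 83, 97]
198 [92, 95, 83, 76, 70, 70, 67, 69, 67, 66, 69, 66, 70, 77, 88, 95]
s3 ratio B/R*100, cols 312-327
189 [89, 83, 73, 66, 62, 64, 65, 66, 69, 66, 65, 70, 78, 90, 90, 90]
190 [91, 76, 59, 49, 46, 50, 48, 50, 48, 49, 47, 50, 65, 85, 90, 91]
191 [92, 70, 55, 45, 43, 41, 43, 43, 44, 44, 41, 45, 55, 79, 91, 91]
192 [91, 70, 52, 45, 44, 44, 46, 44, 45, 40, 45, 45, 52, 76, 94, 91]
193 [91, 74, 55, 46, 47, 53, 57, 56, 60, 51, 55, 54, 58, 79, 89, 92]
[... 368 characters left out ...]
s 312-327
189 [85, 88, 78, 91, 88, 92, 88, 100, 85, 75, 78, 85, 83, 90, 90, 85]
190 [85, 88, 80, 92, 84, 84, 85, 73, 85, 90, 86, 90, 89, 90, 94, 84]
191 [94, 86, 72, 57, 62, 64, 83, 89, 90, 90, 83, 82, 76, 86, 95, 91]
192 [90, 74, 58, 46, 52, 67, 87, 93, 91, 89, 86, 75, 69, 78, 93, 91]
193 [94, 73, 55, 43, 54, 73, 87, 92, 92, 91, 83, 72, 65, 78, 91, 94]
194 [94, 78, 56, 44, 50, 69, 76, 80, 79, 78, 73, 50, 53, 63, 86, 97]
195 [97, 77, 57, 47, 43, 52, 57, 55, 55, 54, 52, 47, 50, 58, 79, 90]
196 [94, 80, 59, 45, 43, 41, 45, 45, 44, 45, 44, 45, 44, 55, 82, 94]
197 [97, 84, 64, 53, 46, 45, 45, 46, 45, 42, 43, 47, 46, 58, 82, 97]
198 [93, 91, 83, 69, 64, 62, 59, 61, 59, 60, 63, 60, 62, 70, 87, 97]
```

Across the slot's width the blade is aligned (column 319.56 against 319.47). Its front edge is about 0.4 px low, meaning about 1.2 mm too far in +x, so I'll shift tool y by -1.5 mm.

```bash
python3 -m pendant '[{"slide":[0,-0.001,0],"yaw":0,"claw":0},{"slide":[0.0005,-0.0015,0],"yaw":0,"claw":0},{"slide":[0.001,-0.002,0],"yaw":0,"claw":0},{"slide":[0.001,-0.002,0],"yaw":0,"claw":0}]'
python3 -c "
from go import *
ft()"
```

```text
time_s: 7.6
position: [0.4859, 0.169, 0.1488]
eef_rot: [1.783, 1.564, 0.371]
contact_force: [1.0, 1.9, 8.1]
opening: 0.01
t 7.6 pos [0.4859 0.169  0.1488] jaw deg 9.08 xaxis [ 0.006  0.002 -1.   ] F [1.  1.9 8.1] M [ 0.45 -0.48  0.05] open 0.01 q [ 0.37  0.14 -0.8   1.86  0.11  1.18 -0.31]
Ftool [-8.1  1.3 -1.8] Mtool [-0.05  0.37  0.54]
```

```bash
python3 -m pendant '[{"slide":[-0.006,0.0007,-0.0003],"yaw":0,"claw":0},{"slide":[-0.006,0.0007,-0.0003],"yaw":0,"claw":0},{"slide":[-0.006,0.0007,-0.0003],"yaw":0,"claw":0},{"slide":[-0.002,0.0007,-0.0003],"yaw":0,"claw":0},{"slide":[-0.001,0.0007,-0.0003],"yaw":0,"claw":0},{"slide":[0,0.0007,-0.0003],"yaw":0,"claw":0},{"slide":[0.001,0.0007,-0.0003],"yaw":0,"claw":0}]'
python3 -c "
from go import *
ft()"
```

```text
time_s: 8.3
position: [0.4838, 0.1682, 0.1453]
eef_rot: [-2.581, 1.57, 2.29]
contact_force: [-1.0, 0.4, 0.6]
opening: 0.0099
t 8.3 pos [0.4838 0.1682 0.1453] jaw deg 9.08 xaxis [-0.  0. -1.] F [-1.   0.4  0.6] M [ 0.34 -0.03  0.  ] open 0.0099 q [ 0.37  0.15 -0.8   1.87  0.11  1.18 -0.32]
Ftool [-0.6 -0.9 -0.5] Mtool [-0.    0.33  0.08]
```

It dropped in: vertical force 0.6 N at about 4 mm depth. I'll continue to about 8 mm, then rock.

```bash
python3 -m pendant '[{"slide":[0.002,0,0],"yaw":0,"claw":0},{"slide":[0.004,0,0],"yaw":0,"claw":0},{"slide":[0.004,0,0],"yaw":0,"claw":0}]'
python3 -c "
from go import *
ft()"
```

```text
time_s: 8.6
position: [0.4838, 0.1681, 0.1412]
eef_rot: [-2.467, 1.57, 2.403]
contact_force: [0.6, 1.4, -2.3]
opening: 0.01
t 8.6 pos [0.4838 0.1681 0.1412] jaw deg 9.09 xaxis [-0.  0. -1.] F [ 0.6  1.4 -2.3] M [ 0.48 -0.1   0.02] open 0.01 q [ 0.36  0.15 -0.8   1.87  0.12  1.17 -0.32]
Ftool [ 2.3  0.8 -1.3] Mtool [-0.02  0.46  0.18]
```

```bash
python3 -m pendant '[{"slide":[0,0,0],"yaw":8,"claw":0},{"slide":[0,0,0],"yaw":16,"claw":0},{"slide":[0,0,0],"yaw":24,"claw":0},{"slide":[0,0,0],"yaw":28,"claw":0},{"slide":[0,0,0],"yaw":28,"claw":0}]'
python3 -c "
from go import *
ft()"
python3 -m pendant '[{"slide":[0,0,0],"yaw":-8,"claw":0},{"slide":[0,0,0],"yaw":-16,"claw":0},{"slide":[0,0,0],"yaw":-24,"claw":0},{"slide":[0,0,0],"yaw":-32,"claw":0},{"slide":[0,0,0],"yaw":-40,"claw":0},{"slide":[0,0,0],"yaw":-48,"claw":0},{"slide":[0,0,0],"yaw":-55,"claw":0},{"slide":[0,0,0],"yaw":-55,"claw":0}]'
python3 -c "
from go import *
ft()"
```

```text
time_s: 9.1
position: [0.4838, 0.1682, 0.1413]
eef_rot: [-2.031, 1.57, 2.351]
contact_force: [0.9, 1.5, -1.1]
opening: 0.0099
t 9.1 pos [0.4838 0.1682 0.1413] jaw deg -18.92 xaxis [-0.  0. -1.] F [ 0.9  1.5 -1.1] M [ 0.73 -0.    0.01] open 0.0099 q [ 0.32  0.14 -0.76  1.87  0.11  1.17 -0.8 ]
Ftool [ 1.1  0.4 -1.7] Mtool [-0.02  0.69 -0.23]
time_s: 9.9
position: [0.484, 0.1681, 0.1414]
eef_rot: [2.838, 1.57, 1.898]
contact_force: [-0.0, 2.8, -1.7]
opening: 0.0102
t 9.9 pos [0.484  0.1681 0.1414] jaw deg 36.18 xaxis [-0.     0.001 -1.   ] F [-0.   2.8 -1.7] M [ 0.71 -0.17 -0.04] open 0.0102 q [ 0.41  0.16 -0.85  1.87  0.13  1.17  0.14]
Ftool [ 1.7  1.6 -2.3] Mtool [0.04 0.48 0.56]
```

```bash
python3 -m pendant '[{"slide":[0,0.0003,-0.0005],"yaw":9,"claw":0},{"slide":[0,0.0003,-0.0005],"yaw":18,"claw":0},{"slide":[0,0.0003,-0.0005],"yaw":27,"claw":0},{"slide":[0.002,0.0003,-0.0005],"yaw":27,"claw":0},{"slide":[0.004,0.0003,-0.0005],"yaw":27,"claw":0},{"slide":[0.006,0.0003,-0.0005],"yaw":27,"claw":0},{"slide":[0.006,0.0003,-0.0005],"yaw":27,"claw":0}]'
python3 -c "
from go import *
ft()"
```

```text
time_s: 10.6
position: [0.4838, 0.1682, 0.1351]
eef_rot: [-1.406, 1.57, -2.818]
contact_force: [-0.2, 1.2, -1.7]
opening: 0.01
t 10.6 pos [0.4838 0.1682 0.1351] jaw deg 9.13 xaxis [-0.001 -0.    -1.   ] F [-0.2  1.2 -1.7] M [ 0.38 -0.05  0.02] open 0.01 q [ 0.36  0.16 -0.8   1.88  0.12  1.16 -0.33]
Ftool [ 1.7 -0.  -1.2] Mtool [-0.02  0.36  0.11]
```

Depth is about 14 mm, so the first pin is passed with no resistance. I'll push past the second.

```bash
python3 -m pendant '[{"slide":[0.002,0,0],"yaw":0,"claw":0},{"slide":[0.004,0,0],"yaw":0,"claw":0},{"slide":[0.006,0,0],"yaw":0,"claw":0},{"slide":[0.008,0,0],"yaw":0,"claw":0},{"slide":[0.008,0,0],"yaw":0,"claw":0}]'
python3 -c "
from go import *
ft()"
```

```text
time_s: 11.1
position: [0.4839, 0.1683, 0.1271]
eef_rot: [-1.6, 1.57, -3.012]
contact_force: [0.1, 1.8, -1.4]
opening: 0.0098
t 11.1 pos [0.4839 0.1683 0.1271] jaw deg 9.07 xaxis [-0. -0. -1.] F [ 0.1  1.8 -1.4] M [ 0.39 -0.04  0.02] open 0.0098 q [ 0.36  0.17 -0.8   1.89  0.13  1.14 -0.33]
Ftool [ 1.4  0.4 -1.8] Mtool [-0.02  0.38  0.1 ]
```

Depth is about 22 mm, so both pins are free. I'll seat the shoulder with a few newtons.

```bash
python3 -m pendant '[{"slide":[0.002,0,0],"yaw":0,"claw":0},{"slide":[0.004,0,0],"yaw":0,"claw":0},{"slide":[0.006,0,0],"yaw":0,"claw":0},{"slide":[0.007,0,0],"yaw":0,"claw":0},{"slide":[0.008,0,0],"yaw":0,"claw":0},{"slide":[0.008,0,0],"yaw":0,"claw":0}]'
python3 -c "
from go import *
ft()"
```

```text
time_s: 11.7
position: [0.4842, 0.1686, 0.1212]
eef_rot: [0.267, 1.57, -1.146]
contact_force: [-5.1, 0.4, 13.4]
opening: 0.0102
t 11.7 pos [0.4842 0.1686 0.1212] jaw deg 9.07 xaxis [ 0.    -0.001 -1.   ] F [-5.1  0.4 13.4] M [ 0.08  0.96 -0.  ] open 0.0102 q [ 0.35  0.18 -0.8   1.89  0.14  1.13 -0.34]
Ftool [-13.4  -5.   -1.2] Mtool [ 0.    0.23 -0.94]
```

Seated: TCP z is 0.1212 against a predicted home of 0.1215, with 13 N up. I'll ease the side load and turn clockwise.

```bash
python3 -m pendant '[{"slide":[-0.0005,-0.001,0],"yaw":0,"claw":0},{"slide":[-0.0005,-0.001,0],"yaw":0,"claw":0}]'
python3 -c "
from go import *
ft()"
python3 -m pendant '[{"slide":[0,0,0],"yaw":7,"claw":0},{"slide":[0,0,0],"yaw":14,"claw":0},{"slide":[0,0,0],"yaw":21,"claw":0},{"slide":[0,0,0],"yaw":28,"claw":0},{"slide":[0,0,0],"yaw":35,"claw":0},{"slide":[0,0,0],"yaw":42,"claw":0},{"slide":[0,0,0],"yaw":48,"claw":0},{"slide":[0,0,0],"yaw":48,"claw":0}]'
python3 -c "
from go import *
ft()"
```

```text
time_s: 11.9
position: [0.484, 0.1686, 0.1213]
eef_rot: [1.463, 1.568, 0.05]
contact_force: [-0.9, 1.0, 7.5]
opening: 0.0101
t 11.9 pos [0.484  0.1686 0.1213] jaw deg 9.07 xaxis [ 0.002  0.    -1.   ] F [-0.9  1.   7.5] M [0.34 0.18 0.02] open 0.0101 q [ 0.35  0.17 -0.8   1.89  0.14  1.13 -0.34]
Ftool [-7.5 -0.7 -1.1] Mtool [-0.02  0.36 -0.12]
time_s: 12.7
position: [0.4839, 0.1686, 0.1213]
eef_rot: [2.283, 1.569, 0.031]
contact_force: [-2.5, 1.0, 7.8]
opening: 0.0098
t 12.7 pos [0.4839 0.1686 0.1213] jaw deg -39.05 xaxis [ 0.002  0.    -1.   ] F [-2.5  1.   7.8] M [0.24 0.3  0.04] open 0.0098 q [ 0.28  0.16 -0.71  1.9   0.12  1.13 -1.16]
Ftool [-7.8 -2.5  0.8] Mtool [-0.04 -0.   -0.38]
```

```bash
python3 -m pendant '[{"slide":[0,0,0],"yaw":7,"claw":0},{"slide":[0,0,0],"yaw":14,"claw":0},{"slide":[0,0,0],"yaw":21,"claw":0},{"slide":[0,0,0],"yaw":28,"claw":0},{"slide":[0,0,0],"yaw":35,"claw":0},{"slide":[0,0,0],"yaw":42,"claw":0},{"slide":[0,0,0],"yaw":47,"claw":0},{"slide":[0,0,0],"yaw":47,"claw":0},{"slide":[0,0,0],"yaw":47,"claw":0}]'
python3 - <<'E'
from go import *; import cv2
ft()
c=r.camera("scene"); np.savez("s5.npz",**c); d=r.camera("top")
a=cv2.resize(c["color"][165:215,285:355,::-1],(700,500),interpolation=cv2.INTER_CUBIC)
cv2.imwrite("pics/s5.png",a)
E
```

```text
time_s: 13.6
position: [0.4839, 0.1686, 0.1213]
eef_rot: [3.073, 1.569, 0.003]
contact_force: [-2.1, 0.7, 6.9]
opening: 0.0099
t 13.6 pos [0.4839 0.1686 0.1213] jaw deg -85.92 xaxis [ 0.002  0.    -1.   ] F [-2.1  0.7  6.9] M [0.37 0.41 0.06] open 0.0099 q [ 0.21  0.15 -0.64  1.9   0.1   1.12 -1.97]
Ftool [-6.9 -0.8  2. ] Mtool [-0.06 -0.38 -0.39]
```

View pics/s5.png

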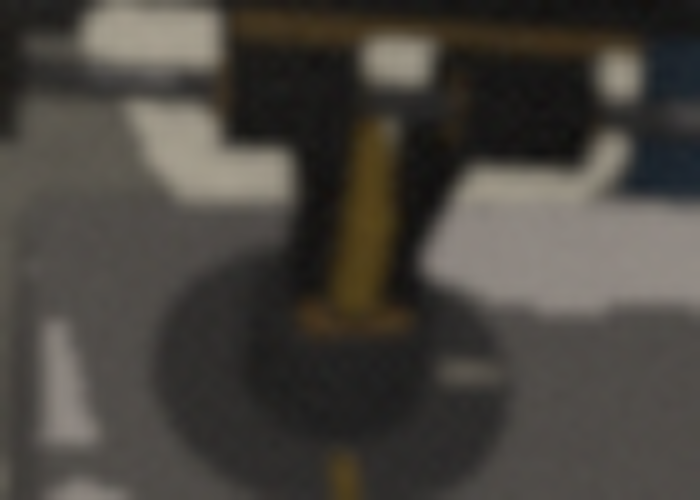

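The key's narrow edge now points to the yellow mark at (345,470) and its head stands on the brass at (355,320), between the fingers. I'll check that the others are untouched, then hand in.

```bash
python3 - <<'E'
from go import *; from h import *
a=dict(np.load("scene0.npz")); b=dict(np.load("s5.npz")); A=masks(a); B=masks(b)
for n,k,uv,rad in(("red","r",(127,204),12),("blue","b",(150,200),12),("tub","r",(165,252),18)):
    print(n,near(A[k],uv,rad).mean(0).round(1),near(B[k],uv,rad).mean(0).round(1))
d=cv2.absdiff(a["color"],b["color"]).max(-1)
for n,(u,v) in dict(dish=(413,238),cup=(363,168)).items(): print(n,"median diff",np.median(d[v-12:v+12,u-12:u+12]))
ft(); r.finish_job(); ft()
E
```

```text
red [126.7 203.8] [126.8 203.7]
blue [148.8 197. ] [149.  196.9]
tub [165.  251.9] [165.  251.9]
dish median diff 15.0
cup median diff 17.0
t 13.7 pos [0.4839 0.1686 0.1213] jaw deg -85.91 xaxis [ 0.002  0.    -1.   ] F [-1.8  1.7  7.2] M [0.28 0.38 0.07] open 0.0102 q [ 0.21  0.15 -0.64  1.9   0.1   1.12 -1.97]
Ftool [-7.2 -1.8  1.7] Mtool [-0.07 -0.36 -0.31]
the job is handed in; nothing more can be done
the job is handed in; nothing more can be done
```

I pulled the yellow key and put it in the cylinder, rocking it 28° clockwise and 27° anticlockwise about 8 mm in. I then seated the shoulder, turned it 95° clockwise and handed the job in at 13.7 s with the key still gripped. The first try at the keyway landed about 1 mm off on the brass; I lifted, shifted and re-entered.

**Last checks**
- **Home:** the tool height was 0.1213 m against about 0.1215 m expected for fully home, with about 7 N of push still on.
- **Turn:** allowing for the 0.1–0.15 rad of play in the slot, 95° puts the plug at about 1.5 rad. The measured spring-back torque was 0.06–0.07 N m, a little under the 0.09 N m expected. The final picture shows the key's edge pointing at the yellow mark.
- **Grip:** the fingers were closed on the key at 10 mm.
- **Other things:** the red and blue keys and the tub were within 0.2 px of where they started.

**Weaker points**
- **Dish and pen cup:** I only compared brightness, which differed moderately (15–17 levels). I took that to be the arm's shadow and did not measure their positions. I recorded no contact near them.
- **Cameras:** the two disagreed by 3–8 mm. I relied on the scene camera after checking it against the fingers.

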